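# Load the dry-block incubator and cover it

## Robot

A 7-joint arm with a two-finger parallel gripper is mounted at the origin on a cart in front of the work surface, level with it; the furniture and walls round the work are solid. World frame = base frame: x ahead of the robot, y to its left, z up, the work surface at z = 0. Lengths are in m, angles in rad, forces in N, time in s.
With the tool pointing down it reaches from about 0.375 to 0.925 m from the base axis. Payload 3.1 kg.
Tool frame: the origin (TCP) lies between the finger pads; the fingertips stand 19 mm ahead of it and the grasp point (between the pads) is the TCP; z points along the fingers, y is the line along which they close (so a half turn about z gives the same grasp; the last joint's range is limited). The gripper opens to 85 mm and grips with 20 to 120 N. Pads are 22 mm wide; open, the fingers measure 114 mm over their backs; the gripper's body (76 mm by 85 mm) begins 54 mm behind the grasp point. The pads swing forward as they close: fully open they stand 13 mm farther back than shut.
Start: joints at [1.179, 0.383, 0.044, 1.598, -0.018, 1.161, -0.05], TCP at [0.188, -0.622, 0.25] pointing down, gripper open.
Joint ranges: [-2.61, 2.61], [-0.41, 2.15], [-1.48, 1.57], [0, 2.5], [-1.57, 4.71], [0.05, 1.97], [-2.85, 2.85]. Speed limits (rad/s): [2.79, 2.79, 3.14, 3.14, 3.14, 3.14, 3.14].

## Interface

Orientations are given as a unit quaternion [x, y, z, w].
In Python, from bench import move_ptp, movel, move_j, move_gripper, pause, inverse_kinematics, read_camera, camera_params, MotionError, sign_off, look_for, tip_of, read_time_s, read_qpos, read_joint_vel, read_effort, read_eef_pos, read_tcp_rot, read_ft_force, read_ft_torque, read_finger_gap, read_grasp_force gives the robot as it stands. Calls block until the motion is done:
- move_ptp(position, orientation): joint-space move of the TCP to a pose.
- movel(position, orientation=None, speed=0.15): straight line of the TCP; orientation=None keeps the orientation; speed is the mean speed in m/s.
- move_j(angles): joint-space move.
- move_gripper(opening, effort=None): finger opening in m; effort is the grip in N (None keeps the last); returns when the fingers have stopped.
- pause(seconds).
- inverse_kinematics(position, orientation): joint angles nearest the present ones, or None.
- read_camera(name): name is "scene" or "top"; returns the picture (420x560x3 uint8, red, green, blue); there is no depth.
- camera_params(name): a dict with "K" (3x3 intrinsics, pixels), "camera_from_world" (4x4, takes a point from world to camera coordinates). Camera axes: x right, y down, z forward; pixel columns grow to the right and rows downward; lengths in m; the calibration is good to about 2 mm. A picture is of the moment at which its call begins. camera_params takes no time and is no camera call.
A pose or a line that the arm cannot do raises MotionError and nothing moves.
- sign_off(): hands the job in; it is judged then, once.
Trained networks look in the newest picture that a camera, given by its name, has taken for a name from the list of things; names that differ only in an ending like _2 or _b are one class to them, and where a whole thing is asked for, a point or a joint stands for the part that bears it (a point fixed in the world has none). Each returns a list of dicts, best first, with "confidence" (0 to 1); they miss things now and then, are a little off and sometimes report something else, mostly with a low value. They report only what shows in the picture. A call takes as long as a camera call. They do not tell look-alikes from the thing itself.
- look_for(camera, name): "at" ([column, row] in pixels, amid what is visible of it).
- tip_of(camera, name): "at" ([column, row] in pixels: a listed point, or the origin of a listed thing).
Readings, each from a call of its own:
- read_time_s(): time.
- read_qpos(): joint angles.
- read_joint_vel(): joint speeds.
- read_effort(): joint torques, N m.
- read_eef_pos(): TCP position.
- read_tcp_rot(): TCP orientation.
- read_ft_force(): force on the tool from outside, world axes, zero at the start.
- read_ft_torque(): the same for the moment, N m.
- read_finger_gap(): finger opening in m.
- read_grasp_force(): force on a finger pad.
Only numpy, scipy, OpenCV 4.12 (cv2) and the standard library are available. Lean on these libraries where they do the work, as an engineer would, in place of code of your own. Each camera call takes 0.05 s, during which the arm holds its last target. There are 200 camera calls.

## Task

Load the dry-block incubator: stand the white screw-cap vial, the capped tube from the blue rack and the clear square cuvette upright, each fully down in the aluminium block whose bore is made for it (wide round bore for the vial, narrow round bore for the tube, square bore for the cuvette). When all three are in, put the clear cover over the blocks so that it rests flat on the white deck all round, and let go of everything. Keep the vessels upright on the way and leave the beaker of green leaves where it stands.

Things in the scene. Friction and masses are not known exactly. Their poses are not given: they have to be found in the camera images.
- vial_mid (a point): Centre (half-way up) of the white plastic screw-cap vial, 27 mm in diameter, 51 mm high with its white cap (cap: the top 15 mm, 26 mm in diameter), about 25 g. Stands upright on the bench at the start.
- tube_mid (a point): Centre (half-way up) of the capped tube, 16 mm in diameter, 72 mm high (cap: top 10 mm), about 15 g. At the start it stands in the fixed blue rack (44 x 130 x 50 mm high), its foot 3 mm above the bench, its top 25 mm clear above the rack; lift it straight up by 55 mm to clear the rack. Its tip is pointed: it cannot stand on the bench.
- cuvette_mid (a point): Centre (half-way up) of the small clear square cuvette, 12.5 x 12.5 x 44 mm high, open at the top, about 12 g. Stands upright on the bench at the start. Its x and y axes are square to its sides.
- cover_grip (a point): Centre of the lifting bar on the cover, a clear box open below with grey edge trim: 72 (x) x 168 (y) x 59 mm high outside, 66 x 162 x 56 mm inside, about 0.18 kg. The grey bar stands on its top, 14 mm wide (x), 62 mm long (y), 27 mm high; this point is 72.5 mm above the cover's lower edge, 13.5 mm below the bar's top. It starts on the bench.
- vial_block_mouth (a point): Centre of the bore mouth, level with the block's top (70 mm above the bench), of the aluminium block with the wide round bore: 33.5 mm in diameter, 24 mm deep, countersunk to 43.5 mm over the top 9 mm. The seated vial stands 27 mm out. Blocks are 50 (x) x 48 (y) mm, side by side along y, 49 mm apart, in any order. x, y: along the housing's short, long side.
- tube_block_mouth (a point): Centre of the bore mouth, level with the block's top (70 mm above the bench), of the block with the narrow round bore: 22 mm in diameter, 36 mm deep, countersunk to 33 mm over the top 8 mm. The seated tube stands 36 mm out. x, y: along the housing's short, long side.
- cuvette_block_mouth (a point): Centre of the bore mouth, level with the block's top (70 mm above the bench), of the block with the square bore: 17.5 x 17.5 mm, square to x and y, 20 mm deep, countersunk to 28.5 mm square over the top 8 mm. The seated cuvette stands 24 mm out. x, y: along the housing's short, long side.
- cover_seat (a point): Centre of the row of blocks, at the height of the white deck (64 mm above the bench) on which the cover's lower edge rests. The fixed white incubator is 118 x 180 mm, its key panel on the -x side. The deck is 84 (x) x 180 (y) mm; the blocks (50 x 146 mm) rise 6 mm above it; the cover fits over them, either way round, with 8 mm to spare on each side. x, y: along the housing's short, long side.
- leaf_beaker: Clear 50 mm beaker, 62 mm high, holding chopped green leaves, behind the cover on the bench; a bystander, to be left where it is. Origin at the centre of its underside.
Mind the look-alikes: they are no part of the job. There is more than one size of the part that bears vial_mid; the job needs the middle-sized.

How it is judged:
On the way:
1. vial, tube and cuvette all stand fully down in their own blocks (horizontal distance between vial_mid and vial_block_mouth below 0.01 m and z of vial_mid in the frame of vial_block_mouth below 0.006 m and angle between each of vial_mid, tube_mid, cuvette_mid's own z axis and vertical below 0.35 rad and horizontal distance between tube_mid and tube_block_mouth below 0.01 m and z of tube_mid in the frame of tube_block_mouth below 0.0045 m and horizontal distance between cuvette_mid and cuvette_block_mouth below 0.01 m and z of cuvette_mid in the frame of cuvette_block_mouth below 0.0065 m), for 0.2 s.
At the end, for the whole second after the job is handed in: Vial, tube and cuvette each stand fully down (within about 4 mm of the bore's floor) in the bore made for it, upright and within 10 mm of its centre; the cover, put on after them, rests flat on the deck over the blocks, within 14 mm of their centre and 3 mm of the deck; all released and at rest (all of step 1 and horizontal distance between cover_grip and cover_seat below 0.014 m and z of cover_grip in the frame of cover_seat below 0.0755 m and angle between cover_grip's own z axis and vertical below 0.05 rad and linear speed of each of vial, tube, cuvette, cover below 0.02 m/s); the robot touches nothing.
It fails at once if a vessel is tipped over (more than about 40 degrees) (angle between any of vial_mid, tube_mid, cuvette_mid's own z axis and vertical above 0.7 rad).
It fails at once if the beaker of green leaves is pushed more than 30 mm from its place or tipped (distance of leaf_beaker from where it was at the start of the episode above 0.03 m or angle between leaf_beaker's own z axis and vertical above 0.5 rad).
It also fails if it takes over 96 s, if anything falls off the work surface, if the arm or the gripper's body presses on something with over 40 N, if the wrist force passes 120 N, or if a joint passes its speed limit or range.

## Working session

There is one attempt and no reset: what is moved stays moved. The work goes in short steps, each a Python script; the robot and the scene stay as the last script left them, time stands still between calls to the robot, and variables do not carry over. Pictures are saved under pics/ and viewed, at most 15 in all, crops included, and the job is handed in when it is done.

```bash
mkdir -p pics; cat > go.py <<'E'
from bench import *
import numpy as np, cv2
def snap(c,f=None):
    im=read_camera(c)
    if f: cv2.imwrite('pics/'+f,im[:,:,::-1])
    return im
def ray(c,px):
    p=camera_params(c);K=np.array(p['K']);T=np.array(p['camera_from_world'])
    R,t=T[:3,:3],T[:3,3]; return -R.T@t, R.T@np.linalg.inv(K)@np.array([px[0],px[1],1.])
def at_z(c,px,z):
    o,d=ray(c,px); return o+d*(z-o[2])/d[2]
def proj(c,P):
    p=camera_params(c);T=np.array(p['camera_from_world']);q=np.array(p['K'])@(T[:3,:3]@np.array(P)+T[:3,3]); return q[:2]/q[2]
E
python3 - <<'E'
from go import *
Z=dict(vial_mid=.0255,tube_mid=.039,cuvette_mid=.022,cover_grip=.0725,vial_block_mouth=.07,tube_block_mouth=.07,cuvette_block_mouth=.07,cover_seat=.064,leaf_beaker=0)
for c in('scene','top'):
    snap(c,c+'0.png'); p=camera_params(c); print(c,np.round(ray(c,(280,210)),3).tolist(),p['K'][0][0])
    for n,z in Z.items():
        for d in tip_of(c,n)[:4]: print(n,np.round(d['at'],1),round(d['confidence'],2),np.round(at_z(c,d['at'],z),3))
print(read_time_s(),read_tcp_rot())
E
```

```text
scene [[-0.317, -0.689, 0.655], [0.746, 0.4, -0.533]] 528.3073796404642
vial_mid [212.6 236.5] 0.74 [ 0.409 -0.142  0.025]
vial_mid [271.8 232.6] 0.72 [ 0.48  -0.243  0.025]
vial_mid [215.1 259.1] 0.63 [ 0.347 -0.189  0.025]
tube_mid [283.9 262.8] 0.58 [ 0.386 -0.321  0.039]
cuvette_mid [245.5 247. ] 0.55 [ 0.414 -0.218  0.022]
vial_block_mouth [225.  173.7] 0.54 [ 0.584 -0.061  0.07 ]
tube_block_mouth [243.4 179.7] 0.79 [ 0.579 -0.114  0.07 ]
tube_block_mouth [355.7 231. ] 0.54 [ 0.506 -0.416  0.07 ]
cuvette_block_mouth [256.9 180.9] 0.88 [ 0.589 -0.144  0.07 ]
cuvette_block_mouth [325.5 222.1] 0.27 [ 0.507 -0.351  0.07 ]
cover_seat [242.7 183.5] 0.55 [ 0.572 -0.116  0.064]
leaf_beaker [324.9 220.8] 0.69 [ 0.609 -0.308  0.   ]
top [[0.388, -0.232, 0.912], [0.111, -0.01, -0.994]] 428.6633090927832
vial_mid [280.1 213.2] 0.75 [ 0.48  -0.241  0.025]
vial_mid [230.6 250.7] 0.5 [ 0.405 -0.137  0.025]
vial_mid [252.4 273.4] 0.48 [ 0.358 -0.181  0.025]
vial_mid [234.7 158.9] 0.22 [ 0.598 -0.149  0.025]
tube_mid [321.3 256.8] 0.4 [ 0.388 -0.322  0.039]
cuvette_mid [270.5 247.8] 0.61 [ 0.409 -0.219  0.022]
cuvette_mid [210.4 159.7] 0.32 [ 0.598 -0.097  0.022]
cover_grip [371.1 198. ] 0.94 [ 0.501 -0.422  0.073]
cover_grip [210.4 160.7] 0.69 [ 0.584 -0.105  0.073]
vial_block_mouth [188.5 161.6] 0.68 [ 0.584 -0.061  0.07 ]
vial_block_mouth [211.6 160.6] 0.61 [ 0.585 -0.107  0.07 ]
tube_block_mouth [323.  258.4] 0.64 [ 0.385 -0.322  0.07 ]
tube_block_mouth [211.5 161.3] 0.58 [ 0.583 -0.106  0.07 ]
cuvette_block_mouth [235.2 158.1] 0.89 [ 0.589 -0.154  0.07 ]
cover_seat [209.5 158.2] 0.72 [ 0.591 -0.102  0.064]
leaf_beaker [306.8 155.3] 0.79 [ 0.608 -0.303  0.   ]
1.0 [ 9.89226505e-01  1.46393038e-01  8.17931244e-06 -1.33018779e-06]
```

View pics/scene0.png

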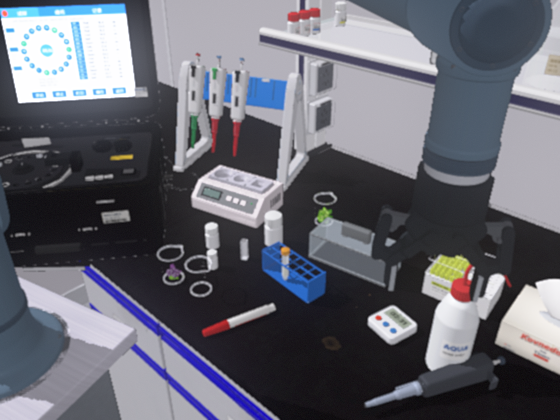

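View pics/top0.png

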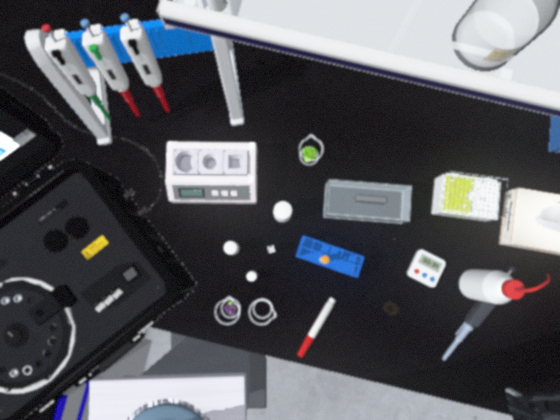

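The scene shows three white vials, at scene px (273,228) large, (212,236) middle and (212,260) small. The blue rack is at (293,270), the cuvette at (245,248), the incubator at (238,195), the cover at (355,245) and the beaker at (323,215). From above, the bores run left to right as vial, tube, cuvette. I'll zoom in for yaws and sizes.

```bash
python3 - <<'E'
from go import *
im=cv2.imread('pics/top0.png'); cv2.imwrite('pics/c1.png',cv2.resize(im[130:290,160:420],None,fx=3,fy=3,interpolation=cv2.INTER_CUBIC))
im=cv2.imread('pics/scene0.png'); cv2.imwrite('pics/c2.png',cv2.resize(im[160:310,180:410],None,fx=3.4,fy=3.4,interpolation=cv2.INTER_CUBIC))
for x,y in((.48,-.242),(.407,-.139),(.352,-.185)): # heights: px of foot and of 51mm
    print([proj('scene',(x,y,z)).round(1).tolist() for z in(0,.051)])
E
```

```text
[[271.6, 242.3], [271.4, 222.2]]
[[211.9, 246.6], [210.2, 226.4]]
[[215.4, 267.4], [213.7, 246.7]]
```

View pics/c1.png

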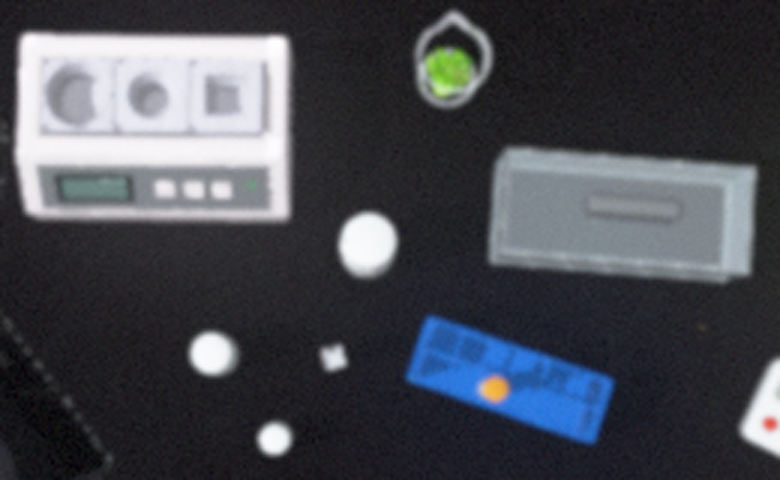

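View pics/c2.png

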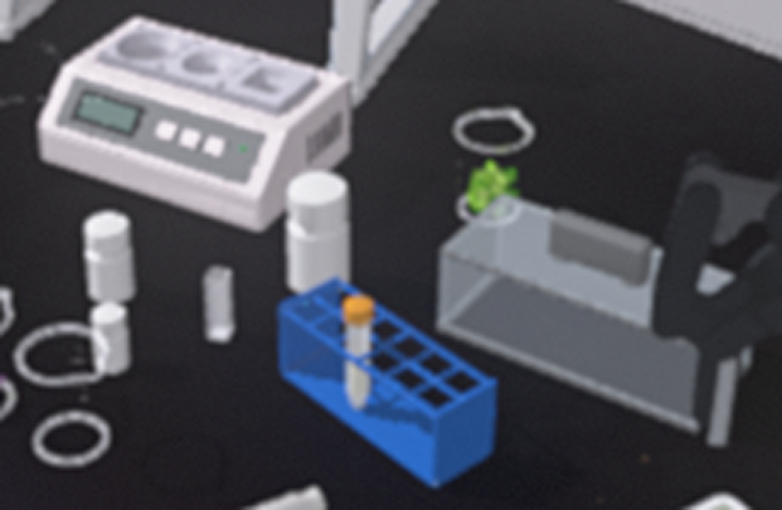

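```bash
cat >> go.py <<'E'
def rect(c,w,h,yaw):
    a=np.array([[-w,-h],[w,-h],[w,h],[-w,h]])/2; s,k=np.sin(yaw),np.cos(yaw)
    return a@np.array([[k,s],[-s,k]])+c
def ell(c,r): t=np.linspace(0,6.28,24); return np.c_[c[0]+r*np.cos(t),c[1]+r*np.sin(t)]
def overlay(im,c,items,box,f):
    x0,y0,x1,y1,k=box; o=cv2.resize(im[y0:y1,x0:x1,::-1],None,fx=k,fy=k,interpolation=cv2.INTER_CUBIC)
    for pts,z,col in items:
        q=np.array([(proj(c,(*p,z))+.5-(x0,y0))*k-.5 for p in pts]).round().astype(int); cv2.polylines(o,[q],True,col,1)
    cv2.imwrite('pics/'+f,o); return o
E
python3 - <<'E'
from go import *
C=lambda u,v:(u/3+160-.33,v/3+130-.33)
def seg(n,z,*p):
    P=[at_z('top',C(*q),z)[:2] for q in p]; d=P[1]-P[0]; print(n,np.round(P,4).tolist(),'ang',np.degrees(np.arctan2(*d[::-1])).round(1),np.linalg.norm(d).round(4)); return P
seg('blk back',.07,(40,57),(268,58)); seg('blk front',.07,(38,134),(266,135)); seg('hous front',0,(28,219),(288,220))
seg('bar up',.086,(586,196),(684,202)); seg('bar lo',.086,(584,217),(682,222)); seg('rack',.05,(430,316),(614,377)); seg('cover near',.0,(490,264),(728,284))
T=read_camera('top'); S=read_camera('scene')
seat=np.array([.584,-.106]);R=[]
y=0.
R+=[(rect(seat,.05,.146,y),.07,(0,0,255)),(ell(seat+(0,.049),.02175),.07,(0,0,255)),(ell(seat,.0165),.07,(0,0,255)),(rect(seat-(0,.049),.0285,.0285,y),.07,(0,0,255))]
R+=[(rect((.408,-.140),.027,.027,0),0,(0,255,0)),(ell((.408,-.140),.013),.051,(0,255,0))]
g=np.array([.501,-.4225]); yc=np.radians(-3.)
R+=[(rect(g,.072,.168,yc),0,(0,255,255)),(rect(g,.072,.168,yc),.059,(0,255,255)),(rect(g,.014,.062,yc),.086,(0,255,255))]
yq=np.radians(-20.); R+=[(rect((.411,-.219),.0125,.0125,yq),z,(255,0,255)) for z in(0,.044)]
R+=[(ell((.387,-.322),.008),.075,(255,255,0))]
a=overlay(T,'top',R,(160,130,420,290,3),'o1.png'); b=overlay(S,'scene',R,(180,160,410,310,3.4),'o2.png')
h=cv2.imwrite
E
```

```text
blk back [[0.6111, -0.0299], [0.6067, -0.1818]] ang -91.7 0.1519
blk front [[0.559, -0.0285], [0.5545, -0.1794]] ang -91.7 0.151
hous front [[0.5119, -0.0043], [0.5064, -0.1895]] ang -91.7 0.1853
bar up [[0.5059, -0.3874], [0.5004, -0.451]] ang -95.0 0.0638
bar lo [[0.4922, -0.3854], [0.4873, -0.449]] ang -94.4 0.0637
rack [[0.4325, -0.2857], [0.3885, -0.4075]] ang -109.9 0.1295
cover near [[0.4711, -0.3328], [0.4523, -0.5021]] ang -96.3 0.1704
```

View pics/o1.png

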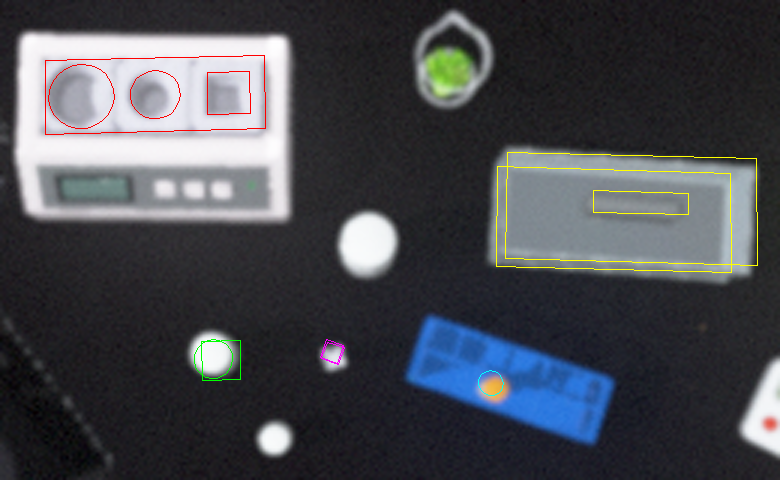

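View pics/o2.png

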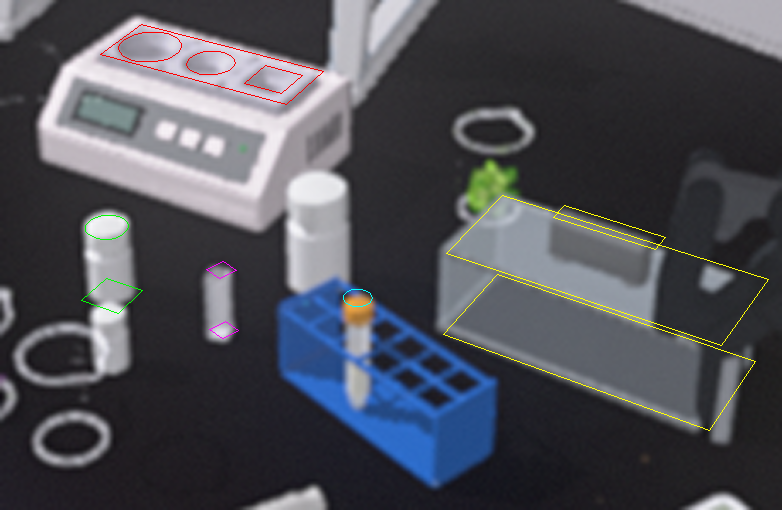

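The overlays show offsets of a few mm. The vial cap is at crop (211,353), the cuvette at (333,357), the tube cap at (493,388) and the bar at (634,209). The housing yaw is about -1.7° and the cover about -5°. I'll correct for these and do the vial first.

```bash
cat >> go.py <<'E'
SEAT=np.array([.5835,-.1055]); HY=np.radians(-1.7); YD=np.array([-np.sin(HY),np.cos(HY)])
BORE=dict(vial=SEAT+.049*YD,tube=SEAT,cuv=SEAT-.049*YD)
def q(th,side=1):
    f=th+side*np.pi/2; return [np.cos(f/2),np.sin(f/2),0,0]
def st(n): print(n,'t',round(read_time_s(),1),'gap',round(read_finger_gap(),4),'F',np.round(read_ft_force(),1),'tcp',np.round(read_eef_pos(),4))
E
python3 - <<'E'
from go import *
for s in(1,-1):
    for p in((.4105,-.138,.165),(*BORE['vial'],.2),(.3845,-.324,.2),(.5,-.42,.2)):
        j=inverse_kinematics(p,q(HY,s)); print(s,None if j is None else np.round(j,2))
for z in(0,.2,.3): print([at_z('scene',u,z).round(3).tolist() for u in((283,183),(293,75))], at_z('top',(237,122),z).round(3))
E
```

```text
1 [ 0.71  0.11 -0.5   2.16  0.07  0.89  0.14]
1 [ 0.51  0.38 -0.58  1.78  0.23  1.06 -0.19]
1 [ 0.93  0.18 -0.34  1.98  0.07  0.99  0.53]
1 [ 0.86  0.45 -0.3   1.62  0.14  1.09  0.5 ]
-1 [-1.05  0.29  1.44  2.22 -0.37  0.92 -2.55]
-1 [-0.94  0.77  1.38  1.84 -0.81  1.25 -2.48]
-1 [ 0.55  0.16  0.07  2.   -0.01  0.98 -2.54]
-1 [ 0.49  0.44  0.19  1.64 -0.09  1.07 -2.47]
[[0.719, -0.143, 0.0], [1.503, 0.227, 0.0]] [ 0.686 -0.153  0.   ]
[[0.403, -0.31, 0.2], [0.947, -0.052, 0.2]] [ 0.62 -0.17  0.2 ]
[[0.245, -0.393, 0.3], [0.67, -0.192, 0.3]] [ 0.588 -0.179  0.3  ]
```

```bash
python3 - <<'E'
from go import *
v=(.4105,-.138); Q=q(HY); b=BORE['vial']
move_gripper(.05,25)
move_ptp((*v,.15),Q); movel((*v,.045),Q,.12); st('at'); move_gripper(0.0,25); st('grip')
movel((*v,.17),Q,.15); st('lift')
snap('scene','v_lift.png'); 
movel((*b,.17),Q,.2); movel((*b,.094),Q,.06); st('down')
snap('scene'); print([ (np.round(d['at'],1),round(d['confidence'],2)) for d in tip_of('scene','vial_mid')])
E
```

```text
at t 4.5 gap 0.0497 F [0.4 1.  0.3] tcp [ 0.4112 -0.1382  0.0455]
grip t 4.9 gap 0.0254 F [-0.  -0.6  5. ] tcp [ 0.4114 -0.1383  0.0458]
lift t 5.8 gap 0.0255 F [-0.9 -0.2 -1.3] tcp [ 0.4095 -0.1378  0.1691]
down t 8.4 gap 0.0252 F [0.7 0.3 0. ] tcp [ 0.5854 -0.0565  0.0945]
[(array([272.3, 230.4]), 0.78), (array([216.4, 260.6]), 0.69), (array([221.4, 174.1]), 0.53)]
```

```bash
python3 - <<'E'
from go import *
Q=q(HY); b=BORE['vial']
move_gripper(.045,25); pause(.2); st('rel'); movel((*b,.2),Q,.2)
cv=(.408,-.2185); 
move_ptp((.3845,-.324,.2),Q)
R=[(ell(b,.01675),.07,(0,0,255)),(ell(b,.013),.097,(0,255,0)),(rect((.408,-.2185),.0125,.0125,np.radians(-20)),.044,(255,0,255)),(rect((.408,-.2185),.0125,.0125,np.radians(-20)),.0,(255,0,255))]
T=snap('top');S=snap('scene')
a=overlay(T,'top',R,(170,140,290,270,4.2),'p1.png');c=overlay(S,'scene',R,(190,160,260,290,4.2),'p2.png')
h=min(len(a),len(c)); cv2.imwrite('pics/p.png',np.hstack([a[:h],c[:h]])); st('')
E
```

```text
rel t 9.1 gap 0.0445 F [-0.7  0.4 -0.3] tcp [ 0.5849 -0.0565  0.094 ]
 t 11.1 gap 0.0452 F [-0.   0.3 -0.5] tcp [ 0.3861 -0.3225  0.2   ]
```

View pics/p.png

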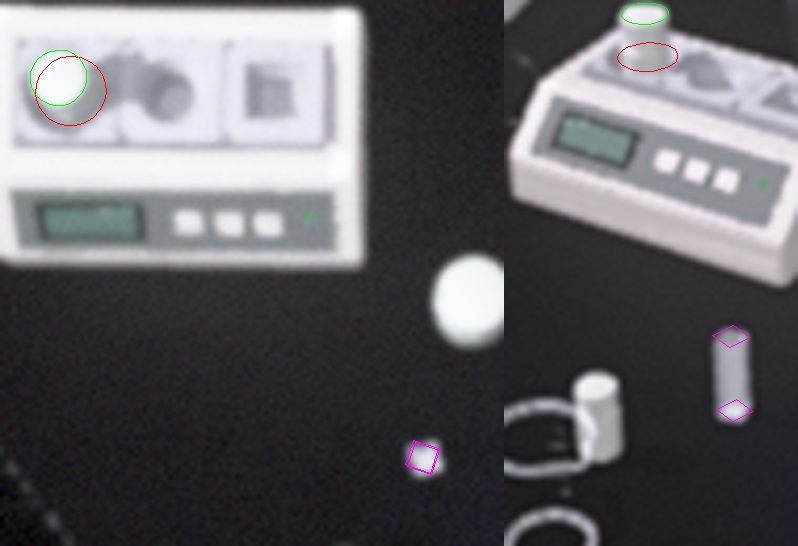

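The vial is seated, with its cap on the predicted seated ellipse at (644,14). The cuvette estimate also matches. The tube is next, then the cuvette.

```bash
python3 - <<'E'
from go import *
Q=q(HY); t=(.3845,-.324); b=BORE['tube']
move_gripper(.04,25); movel((*t,.0715),Q,.1); st('at'); move_gripper(0,25); st('grip')
movel((*t,.2),Q,.12); st('lift'); movel((*b,.2),Q,.2); movel((*b,.106),Q,.06); st('down'); pause(.2); st('settled')
R=[(ell(b,.008),.109,(0,255,0)),(ell(b,.011),.07,(0,0,255))]
a=overlay(snap('top'),'top',R,(170,130,270,220,4),'t1.png'); c=overlay(snap('scene'),'scene',R,(200,130,290,220,4),'t2.png'); cv2.imwrite('pics/t.png',np.hstack([a,c]))
E
```

```text
at t 12.8 gap 0.0397 F [ 0.2 -0.4  0.2] tcp [ 0.3851 -0.3244  0.0722]
grip t 13.1 gap 0.0147 F [-0.2 -0.4  3.2] tcp [ 0.3848 -0.3244  0.0721]
lift t 14.3 gap 0.0152 F [-0.4 -0.3 -0.7] tcp [ 0.3839 -0.3236  0.1991]
down t 17.7 gap 0.0148 F [-0.5  0.4  0.5] tcp [ 0.5837 -0.1055  0.1063]
settled t 17.9 gap 0.0152 F [ 0.5  0.3 -0.7] tcp [ 0.5837 -0.1055  0.1063]
```

View pics/t.png

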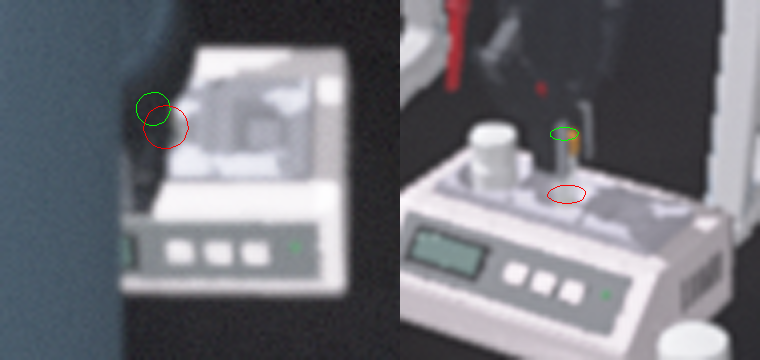

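```bash
python3 - <<'E'
from go import *
Q=q(HY); b=BORE['tube']
move_gripper(.036,25); pause(.2); movel((*b,.2),Q,.2)
c=(.4075,-.2185); Qc=q(np.radians(-20)); B=BORE['cuv']
move_ptp((*c,.16),Qc)
S=snap('scene'); print(tip_of('scene','tube_mid')[:2], proj('scene',(*b,.07)))
movel((*c,.0415),Qc,.1); st('at'); move_gripper(0,25); st('grip')
movel((*c,.17),Qc,.12); st('lift'); movel((*B,.17),Q,.15); movel((*B,.12),Q,.06); st('above')
R=[(ell(b,.008),.106,(0,255,0)),(rect(B,.0285,.0285,HY),.07,(0,0,255)),(rect(B,.0175,.0175,HY),.062,(0,0,255)),(rect(B,.0125,.0125,HY),.0785,(255,0,255))]
overlay(S,'scene',R[:1],(200,150,290,220,4),'u1.png'); o=overlay(snap('scene'),'scene',R,(200,150,290,220,4),'u2.png'); cv2.imwrite('pics/u.png',np.hstack([cv2.imread('pics/u1.png'),o]))
E
```

```text
[{'at': [242.3, 176.5], 'confidence': 0.53}] [241.23465386 178.05979168]
at t 21.4 gap 0.0359 F [-0.   0.8  0.4] tcp [ 0.4081 -0.2188  0.0421]
grip t 21.7 gap 0.0152 F [-0.3 -0.5  3.8] tcp [ 0.4081 -0.2188  0.0422]
lift t 22.9 gap 0.0154 F [-0.6  0.8  0.2] tcp [ 0.4068 -0.2182  0.1691]
above t 25.3 gap 0.0153 F [-0.7  0.5  0.9] tcp [ 0.5825 -0.1545  0.1204]
```

View pics/u.png

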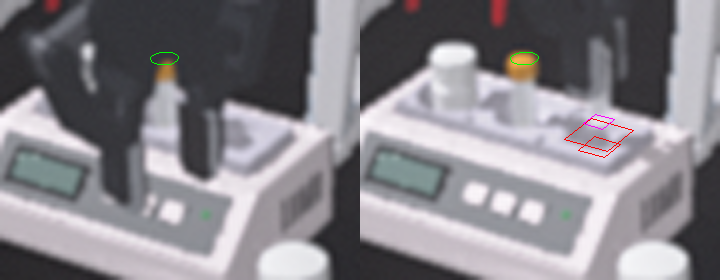

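```bash
python3 - <<'E'
from go import *
T=cv2.imread('pics/top0.png');S=cv2.imread('pics/scene0.png');N=snap('scene')[:,:,::-1]
f=lambda im,x,y,k=10:cv2.resize(im[y-13:y+13,x-12:x+12],(390,420),interpolation=cv2.INTER_CUBIC)
cv2.imwrite('pics/q.png',np.hstack([f(T,271,249),f(S,245,249)]))
print(np.round(cv2.cvtColor(T,7)[240:258,262:280]))
E
```

```text
[[ 33  33  32  37  38  37  38  37  38  36  38  37  34  34  38  35  33  36]
 [ 35  35  29  34  37  36  37  34  34  37  33  32  39  37  37  35  34  36]
 [ 32  34  37  32  38  40  31  36  35  35  37  32  39  39  35  40  33  36]
 [ 33  30  39  39  38  35  34  35  37  42  44  46  36  33  36  35  37  34]
 [ 34  23  31  33  36  43  46  47  57  68  79  78  54  40  37  38  33  35]
 [ 30  35  37  43  47  72  82  87  95 120 141 132  87  46  26  38  33  30]
 [ 35  33  37  35  67 111 140 141 147 167 191 172 116  55  34  32  33  33]
 [ 30  36  33  41  80 137 181 191 191 203 213 195 131  62  38  31  29  33]
 [ 33  36  29  42  80 140 189 211 221 225 225 208 149  79  39  26  32  32]
 [ 30  34  35  34  67 127 179 212 226 230 230 216 174 107  47  29  32  33]
 [ 35  39  35  32  59 105 162 204 225 231 227 223 190 121  55  36  31  33]
 [ 34  34  31  34  49  86 140 193 218 219 212 198 167 110  55  33  32  28]
 [ 30  31  30  30  40  68 120 166 186 176 154 135 110  74  43  35  33  32]
 [ 36  34  33  34  33  49  82 107 119 113  89  68  54  39  32  36  34  32]
 [ 34  28  35  32  35  38  44  55  58  51  43  34  30  34  30  32  30  33]
 [ 36  34  31  33  31  35  31  34  31  29  36  38  35  29  35  33  33  33]
 [ 35  34  34  35  30  31  31  29  33  30  33  33  29  30  33  32  36  36]
 [ 29  34  31  31  30  38  26  29  36  27  31  33  35  35  30  32  33  28]]
```

View pics/q.png

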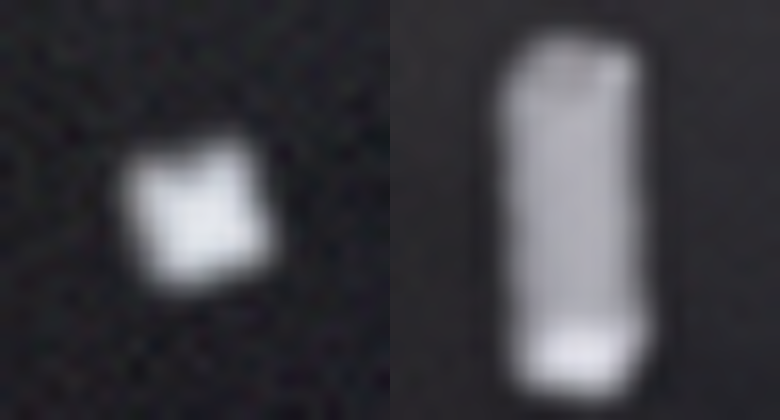

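The cuvette's top corners show a yaw of about +12°, so I gripped it skewed: the gap was 15 mm against 12.5. I'll set it back down and regrip it square.

```bash
python3 - <<'E'
from go import *
Q=q(HY); c=(.4075,-.2185); Qc=q(np.radians(-20)); B=BORE['cuv']
movel((*B,.17),Q,.12); movel((*c,.17),Qc,.15); movel((*c,.05),Qc,.1); movel((*c,.042),Qc,.03); st('low')
move_gripper(.036,25); pause(.2); movel((*c,.15),Qc,.15); 
move_ptp((.42,-.36,.25),Qc)
T=snap('top')[:,:,::-1]; 
print(tip_of('top','cuvette_mid')[:2]); x,y=np.round(proj('top',(*c,.022))).astype(int); print(x,y)
g=cv2.resize(T[y-13:y+13,x-12:x+12],None,fx=16,fy=16,interpolation=cv2.INTER_CUBIC); cv2.imwrite('pics/r.png',g)
m=(cv2.cvtColor(g,7)>120).astype(np.uint8); cs=max(cv2.findContours(m,0,2)[0],key=cv2.contourArea); r=cv2.minAreaRect(cs); print(r)
p=cv2.boxPoints(r)/16+(x-12,y-13); P=np.array([at_z('top',k,.035)[:2] for k in p]); print(P.mean(0).round(4),[np.degrees(np.arctan2(*(P[i+1]-P[i])[::-1])).round(1) for i in range(3)])
E
```

```text
low t 29.1 gap 0.015 F [ 0.1 -0.3  1.8] tcp [ 0.4079 -0.2188  0.0422]
[{'at': [270.7, 245.3], 'confidence': 0.6}]
270 249
((212.70004272460938, 218.60000610351562), (120.4827651977539, 119.85031127929688), 71.56504821777344)
[ 0.4052 -0.221 ] [np.float64(-73.1), np.float64(-163.0), np.float64(106.8)]
```

View pics/r.png

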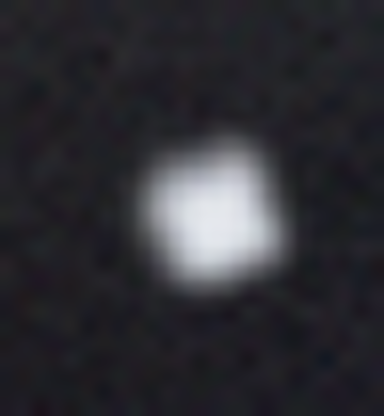

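It stands upright with a yaw of about +17°. Regripping at that angle.

```bash
python3 - <<'E'
from go import *
Q=q(HY); c=(.4068,-.2192); Qc=q(np.radians(17)); B=BORE['cuv']
move_ptp((*c,.15),Qc); movel((*c,.0415),Qc,.1); move_gripper(0,25); st('grip')
g=read_finger_gap()
movel((*c,.17),Qc,.12); st('lift')
if g<.0135:
    movel((*B,.17),Q,.15); movel((*B,.12),Q,.06); movel((*B,.096),Q,.04); st('down')
    pause(.1)
    R=[(rect(B,.0285,.0285,HY),.07,(0,0,255)),(rect(B,.0125,.0125,HY),.0985,(255,0,255))]
    overlay(snap('scene'),'scene',R,(200,150,290,220,6),'w.png')
E
```

```text
grip t 33.6 gap 0.0122 F [-0.2  0.2  3.5] tcp [ 0.4074 -0.2195  0.0422]
lift t 34.9 gap 0.012 F [ 0.1  0.  -0.3] tcp [ 0.4061 -0.2189  0.1692]
down t 38.0 gap 0.0118 F [-0.  -0.6 -0.7] tcp [ 0.5822 -0.1544  0.096 ]
```

View pics/w.png

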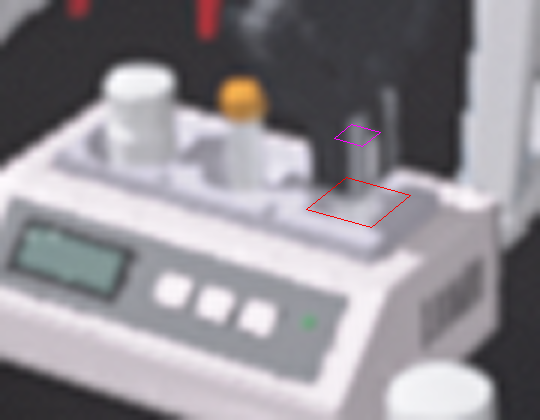

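```bash
python3 - <<'E'
from go import *
Q=q(HY); B=BORE['cuv']
move_gripper(.036,25); pause(.3); movel((*B,.2),Q,.2); st('rel')
Qg=q(np.radians(-5)); g=np.array([.4965,-.4185])
move_ptp((.45,-.32,.22),Qg)
T=snap('top'); print([(np.round(d['at'],1),at_z('top',d['at'],.0725).round(4),round(d['confidence'],2)) for d in tip_of('top','cover_grip')[:2]])
S=snap('scene'); print([(np.round(d['at'],1),at_z('scene',d['at'],.0725).round(4),round(d['confidence'],2)) for d in tip_of('scene','cover_grip')[:2]])
yc=np.radians(-5)
R=[(rect(B,.0125,.0125,HY),.094,(255,0,255)),(ell(BORE['tube'],.008),.106,(0,255,0)),(ell(BORE['vial'],.013),.097,(0,255,0)),(rect(g,.072,.168,yc),0,(0,255,255)),(rect(g,.072,.168,yc),.059,(0,255,255)),(rect(g,.014,.062,yc),.086,(0,0,255))]
a=overlay(T,'top',R,(310,160,430,240,3.3),'x1.png'); b=overlay(S,'scene',R,(200,150,310,270,3.3),'x2.png')
a=np.vstack([a,np.zeros((len(b)-len(a),a.shape[1],3),np.uint8)]); cv2.imwrite('pics/x.png',np.hstack([a,b]))
E
```

```text
rel t 39.5 gap 0.0359 F [-0.5  0.3 -0.8] tcp [ 0.5813 -0.1545  0.1992]
[]
[(array([355.5, 230.7]), array([ 0.503 , -0.4165,  0.0725]), 0.97), (array([222.3, 174.9]), array([ 0.5719, -0.0611,  0.0725]), 0.75)]
```

View pics/x.png

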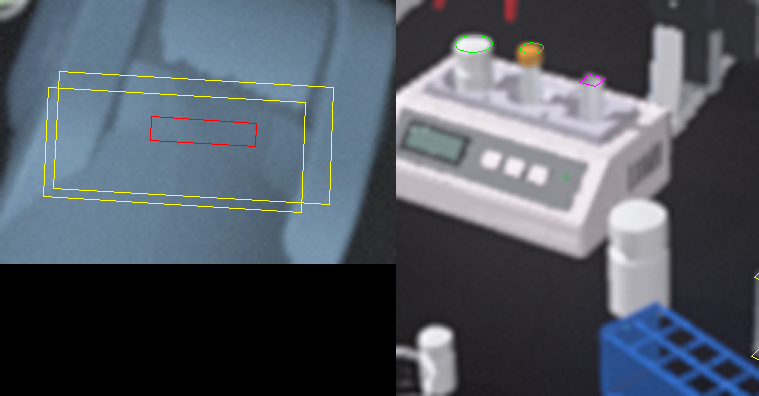

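All three vessels sit at their predicted seated tops. Now the cover.

```bash
python3 - <<'E'
from go import *
Q=q(HY); Qg=q(np.radians(-5)); g=(.498,-.419)
move_ptp((*g,.14),Qg); movel((*g,.0805),Qg,.08); st('at'); move_gripper(0,50); st('grip')
z=read_eef_pos()[2]
movel((*g,z+.14),Qg,.1); st('lift'); movel((*SEAT,z+.14),Q,.12); movel((*SEAT,z+.09),Q,.06); pause(.2); st('above')
zb=.0+.09
x=SEAT
R=[(rect(SEAT,.072,.168,HY),.09,(0,255,255)),(rect(SEAT,.072,.168,HY),.149,(0,255,255)),(rect(SEAT,.014,.062,HY),.176,(0,0,255))]
overlay(snap('scene'),'scene',R,(190,110,320,220,5),'y.png')
E
```

```text
at t 42.0 gap 0.0358 F [ 0.6 -0.2 -0.5] tcp [ 0.4984 -0.4192  0.0808]
grip t 42.4 gap 0.0129 F [ 0.3 -0.8 -0.9] tcp [ 0.4986 -0.4192  0.0812]
lift t 43.9 gap 0.0131 F [-0.6 -1.1 -2.7] tcp [ 0.4975 -0.4187  0.2201]
above t 48.0 gap 0.0129 F [-0.8 -0.7 -1.9] tcp [ 0.5839 -0.1055  0.1717]
```

View pics/y.png

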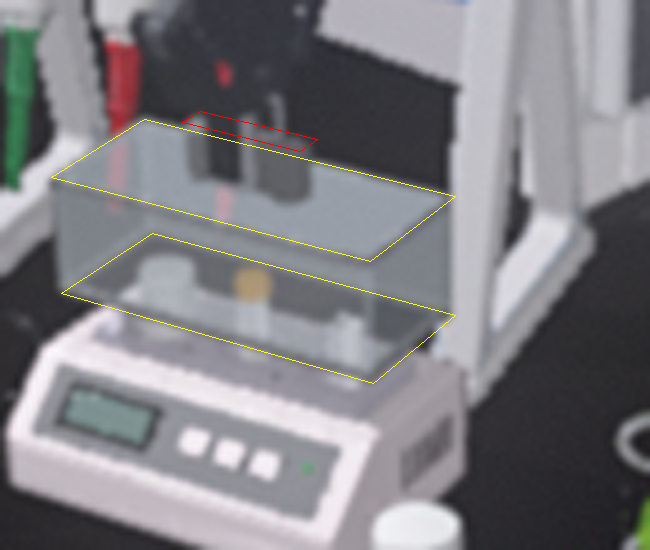

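The cover matches its predicted outline, level and aligned, with the vessels under it. Lowering it.

```bash
python3 - <<'E'
from go import *
Q=q(HY)
movel((*SEAT,.150),Q,.04); st('a')
for z in(.148,.1465,.1452,.144):
    movel((*SEAT,z),Q,.03); pause(.1); f=read_ft_force()[2]; st(z)
    if f>1.5: break
move_gripper(.04,25); pause(.3); movel((*SEAT,.22),Q,.12); move_ptp((.45,-.32,.3),Q); st('rel')
R=[(rect(SEAT,.072,.168,HY),.064,(0,255,255)),(rect(SEAT,.072,.168,HY),.123,(0,255,255)),(rect(SEAT,.014,.062,HY),.150,(0,0,255))]
a=overlay(snap('scene'),'scene',R,(190,130,300,230,3.6),'z1.png');b=overlay(snap('top'),'top',R,(150,120,250,220,3.6),'z2.png');cv2.imwrite('pics/z.png',np.hstack([a,b]))
E
```

```text
a t 48.7 gap 0.0127 F [-1.4  0.1 -2.4] tcp [ 0.5835 -0.1055  0.1498]
0.148 t 49.0 gap 0.0129 F [ 0.5 -0.5 -2.1] tcp [ 0.5836 -0.1056  0.1482]
0.1465 t 49.4 gap 0.0129 F [ 1.2  0.3 -1.1] tcp [ 0.5835 -0.1055  0.1465]
0.1452 t 49.7 gap 0.0128 F [-0.6  0.2 -0.8] tcp [ 0.5835 -0.1055  0.1452]
0.144 t 50.1 gap 0.0129 F [-2.1  0.9  5.9] tcp [ 0.5838 -0.1055  0.1449]
rel t 52.6 gap 0.0401 F [ 1.   0.7 -0.1] tcp [ 0.4508 -0.3181  0.2992]
```

View pics/z.png

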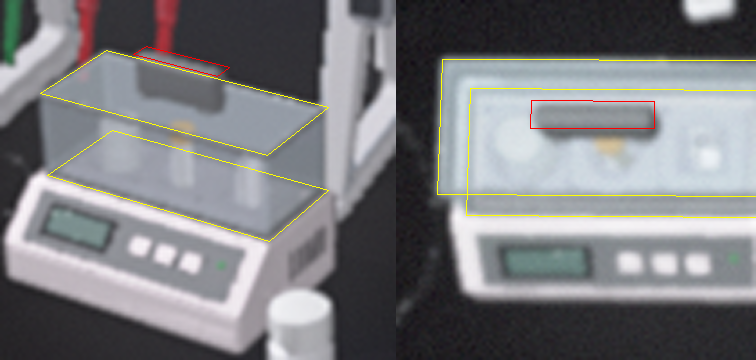

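The cover sits flat on the deck: its lower outline matches the prediction, contact came at the expected height, and the vessels stand upright inside. Handing in.

```bash
python3 -c "
from bench import *
print(sign_off())"
```

```text
the job is handed in; nothing more can be done
None
```

I handed the job in at about 53 s, and no verdict was returned. The last pictures show the vial, tube and cuvette upright in their own bores and the cover flat on the deck, with the gripper clear of everything.

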